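# Unpack the gift boxes onto the display stand

## Robot

A 7-joint arm with a two-finger parallel gripper is mounted at the origin on the work surface. World frame = base frame: x ahead of the robot, y to its left, z up, the work surface at z = 0. Lengths are in m, angles in rad, forces in N, time in s.
With the tool pointing down it reaches from about 0.425 to 1.025 m from the base axis. Payload 9.4 kg.
Tool frame: the origin (TCP) lies midway between the tips of the shut fingers; the grasp point (between the pads) lies 19 mm behind it (env.tcp_to_grasp is the distance from the TCP to the grasp point, in m); z points along the fingers, y is the line along which they close (so a half turn about z gives the same grasp; the last joint's range is limited). The gripper opens to 85 mm and grips with 20 to 120 N. Pads are 22 mm wide; open, the fingers measure 114 mm over their backs; the gripper's body (76 mm by 85 mm) begins 54 mm behind the grasp point. The pads swing forward as they close: fully open they stand 13 mm farther back than shut.
Start: joints at [-1.252, 0.599, -0.003, 1.599, 0.002, 0.943, -0.08], TCP at [0.28, 0.669, 0.231] pointing down, gripper open.
Joint ranges: [-2.57, 2.57], [-0.35, 1.97], [-1.29, 1.29], [0.11, 2.56], [-1.05, 4.19], [0.11, 1.86], [-2.63, 2.63]. Speed limits (rad/s): [2.22, 2.22, 3.01, 3.01, 3.14, 3.14, 3.14].

## Interface

Orientations are given as [roll, pitch, yaw] about the fixed x, y, z axes, in that order (R = Rz(yaw) Ry(pitch) Rx(roll)).
In Python, from station import env gives the robot as it stands.
- The arm moves only by the tool carry_out, never from a script. Its argument "motion" is one flat list of numbers, 7 for each row, row after row: the shift along the tool's x, y, z in cm, then the turn, a rotation vector about the tool's x, y, z in degrees, then the gripper's target within -1 to 1 (fully open at 1, half-way at 0, shut at -1). In form: [dx, dy, dz, ax, ay, az, hand, dx, dy, dz, ax, ay, az, hand, ...]. A call has 1 to 20 rows; each row is the pose to reach, as a shift and turn from the pose commanded when the call began, along the tool's axes at that moment; what a row does not reach only later rows make up. A row lasts 1/10 s, in which the tool goes at most 50 mm and 8.59 degrees, less where a joint would pass 70% of its speed; a pose out of reach is approached as far as the arm can. A call with a gripper value outside its range is refused whole. The fingers move at their own pace and stop on an object; "newtons" is the grip in N (left out, the last holds). Time passes only in rows, so rows that repeat a pose let the fingers close. It gives the time, the measured TCP pose, the force, the opening and the grip force at its end, in the units of the state.
- env.read_state(): the state, without advancing time (a new reading comes with each control period).
- env.capture(name): name is "side" or "top"; returns the picture (400x640x3 uint8, blue, green, red); there is no depth.
- env.camera_params(name): a dict with "K" (3x3 intrinsics, pixels), "pose" (4x4, takes a point from camera to world coordinates). Camera axes: x right, y down, z forward; pixel columns grow to the right and rows downward; lengths in m; the calibration is good to about 2 mm. A picture is of the moment at which its call begins. camera_params takes no time and is no camera call.
- env.job_done(): hands the job in; it is judged then, once.
The state is a dict: "clock": time; "joint_pos": joint angles; "qd": joint speeds; "tau": joint torques, N m; "tool_pos": TCP position; "tcp_rot": TCP orientation; "force": force on the tool from outside, world axes, zero at the start; "wrist_torque": the same for the moment, N m; "finger_gap": finger opening in m; "grip_force": force on a finger pad.
Only numpy, scipy, OpenCV 4.12 (cv2) and the standard library are available. Lean on these libraries where they do the work, as an engineer would, in place of code of your own. Each camera call takes 0.05 s, during which the arm holds its last target. There are 200 camera calls.

## Task

Open the bamboo tub: tip its loose lid up by the handle while the opposite edge still rests on the rim, then lift it off and lay it flat on the cloth, handle up, and let go. Take every closed gift box out of the tub and stack them lying flat in one column on the dark display stand, squarely above one another and lined up with the stand, long sides along its long side. When all are stacked, put the lid back, seated flat on the tub's rim, and leave the mugs and the toy hut alone.

Things in the scene. Friction and masses are not known exactly. Their poses are not given: they have to be found in the camera images.
- tub: open-topped rectangular bamboo tub fixed to the table, outside 180 (its x) x 198 (its y) x 50 mm high, walls and floor 6 mm thick; origin at the centre of its underside, z up. The lid's handle starts over its +x side
- tub_rim (a point): centre of the tub's mouth, level with the top of the rim, 50 mm above the table
- tub_back (a point): top outer edge of the tub's -x wall, mid-way along it: the edge over which the lid tips
- lid: loose flat bamboo lid, about 0.22 kg: a plate 184 (its x) x 202 (its y) x 6 mm; beneath it a 158 x 176 x 7 mm locating block that drops into the tub's mouth with 5 mm play all round. Origin at the centre of the plate's underside (50 mm above the table when seated, 7 mm when lid lies on the table), z up. It rests loosely; it fits either way round (turned by a half turn, not a quarter)
- lid_handle (a point): middle of the lid's handle: an upright dark bar 14 mm thick (lid's x), 64 mm long (lid's y), standing 30 mm above the plate (36 mm above the lid's origin); this point is on its mid-thickness, 70 mm from the lid's centre on the lid's +x side, 21 mm above the lid's origin, 15 mm above the plate
- lid_back (a point): point on the underside of the lid's plate at the edge opposite the handle (lid's x = -90 mm, y = 0); lies at tub_back when the lid is seated
- stand: low dark wooden display stand (pale inlay on its top) fixed to the table, 90 (its x) x 66 (its y) x 14 mm high; origin at the centre of its underside, z up. Its x axis is its long side
- stand_top (a point): centre of the stand's top face, 14 mm above the table
- mug_a: bystander: upright bamboo mug, 60 mm across, 75 mm high, beyond the tub and stand as seen from the robot; origin at the centre of its foot
- mug_b: bystander: upright bamboo mug, 60 mm across, 75 mm high, beyond the tub and stand as seen from the robot; origin at the centre of its foot
- hut: bystander: small bamboo toy hut 70 x 90 x 70 mm high, beyond the tub and stand as seen from the robot; origin at the centre of its underside
- box1: closed flat bamboo gift box with dark bands, 72 (its x) x 48 (its y) x 28 mm high, about 70 g, no handle, top and bottom alike (it may lie either way up), all boxes identical; origin at the centre of the underside as built, z up through the box. Starts inside the tub on its floor, long side roughly along the tub's x, in one of four places near (+-40, +-40) mm from the tub's centre, with at least 20 mm of finger room on both long sides; absent (None) in some starts
- box2: closed flat bamboo gift box with dark bands, 72 (its x) x 48 (its y) x 28 mm high, about 70 g, no handle, top and bottom alike (it may lie either way up), all boxes identical; origin at the centre of the underside as built, z up through the box. Starts inside the tub on its floor, long side roughly along the tub's x, in one of four places near (+-40, +-40) mm from the tub's centre, with at least 20 mm of finger room on both long sides; absent (None) in some starts
- box3: closed flat bamboo gift box with dark bands, 72 (its x) x 48 (its y) x 28 mm high, about 70 g, no handle, top and bottom alike (it may lie either way up), all boxes identical; origin at the centre of the underside as built, z up through the box. Starts inside the tub on its floor, long side roughly along the tub's x, in one of four places near (+-40, +-40) mm from the tub's centre, with at least 20 mm of finger room on both long sides; absent (None) in some starts
- box4: closed flat bamboo gift box with dark bands, 72 (its x) x 48 (its y) x 28 mm high, about 70 g, no handle, top and bottom alike (it may lie either way up), all boxes identical; origin at the centre of the underside as built, z up through the box. Starts inside the tub on its floor, long side roughly along the tub's x, in one of four places near (+-40, +-40) mm from the tub's centre, with at least 20 mm of finger room on both long sides; absent (None) in some starts
Things that resemble listed ones, but are neither listed nor needed, are in the scene too. Leave any orange or purple look-alike of the stand alone.

How it is judged:
On the way, in this order (a step that is already met when the one before it is completed fails the run):
1. the lid is tipped up at its handle side by at least 9 degrees while its opposite edge still rests on the tub's rim (within 20 mm of where it sat) (angle between lid's own z axis and vertical between 0.16 and 1.3 rad and distance between lid_back and tub_back below 0.02 m and z of lid_handle in the frame of tub above 0.085 m), for 0.1 s.
2. the lid lies flat on the table, handle up, released and at rest (height (world z) of lid below 0.013 m and angle between lid's own z axis and vertical below 0.06 rad and linear speed of lid below 0.02 m/s and contact force between lid and the fingers below 0.1 N), for 0.2 s.
3. every box is in the column on the stand, flat, squarely in line with the stand, released and at rest (horizontal distance between each of box1, box2, box3, box4 and stand_top below 0.009 m and angle between the z axis of each of box1, box2, box3, box4 and the z axis of stand, either way round below 0.06 rad and angle between the x axis of each of box1, box2, box3, box4 and the x axis of stand, either way round below 0.13 rad and linear speed of each of box1, box2, box3, box4 below 0.02 m/s and contact force between each of box1, box2, box3, box4 and the fingers below 0.1 N), for 0.3 s.
At the end, for the whole second after the job is handed in: every box present lies flat (within 3.5 degrees) in one column on the stand, centred over it within 9 mm and lined up with it within 7 degrees, at rest; the lid is seated on the tub's rim, flat within 2 degrees, centred within 9 mm, plate resting on the rim (horizontal distance between each of box1, box2, box3, box4 and stand_top below 0.009 m and angle between the z axis of each of box1, box2, box3, box4 and the z axis of stand, either way round below 0.06 rad and angle between the x axis of each of box1, box2, box3, box4 and the x axis of stand, either way round below 0.13 rad and linear speed of each of box1, box2, box3, box4, lid below 0.02 m/s and horizontal distance between lid and tub_rim below 0.009 m and height (world z) of lid between 0.046 and 0.053 m and angle between lid's own z axis and vertical below 0.04 rad and angle between the x axis of lid and the x axis of tub, either way round below 0.1 rad); the robot touches nothing.
It fails at once if the first mug is shoved more than 3 cm or tipped over (distance of mug_a from where it was at the start of the episode above 0.03 m or angle between mug_a's own z axis and vertical above 0.5 rad).
It fails at once if the second mug is shoved more than 3 cm or tipped over (distance of mug_b from where it was at the start of the episode above 0.03 m or angle between mug_b's own z axis and vertical above 0.5 rad).
It fails at once if the toy hut is shoved more than 3 cm or tipped over (distance of hut from where it was at the start of the episode above 0.03 m or angle between hut's own z axis and vertical above 0.5 rad).
Of box1, box2, box3, box4 only 3 to 4 are there at a start; the rules pass over those that are not, and their reading is None.
At some moment in a run one of lid may be knocked a few centimetres aside while the robot is not near it.
Once in a run the grip may slacken for a moment while it holds something.
It also fails if it takes over 210 s, if anything falls off the work surface, if the arm or the gripper's body presses on something with over 40 N, if the wrist force passes 120 N, or if a joint passes its speed limit or range.

## Working session

There is one attempt and no reset: what is moved stays moved. The work goes in short steps, Python scripts to look and compute and a tool call to move; the robot and the scene stay as the last step left them, time stands still between calls to the robot, and variables do not carry over. Pictures are saved under pics/ and viewed, at most 14 in all, crops included, and the job is handed in when it is done.

Besides the shell and the picture viewer there is one more tool, called after "Call:" as name(argument=value, ...), one argument or row to a line, values as JSON. carry_out: Moves the arm, as the interface text tells. Its arguments: {"type":"object","properties":{"motion":{"type":"array"},"newtons":{"type":"number"}},"required":["motion"]}

```bash
mkdir -p pics; ls
python3 - <<'E'
from station import env
import cv2
for n in("top","side"):
    cv2.imwrite(f"pics/{n}0.png",env.capture(n)); p=env.camera_params(n); print(n,p["K"].round(1).tolist(),p["pose"].round(3).tolist())
s=env.read_state();print(s)
E
```

```text
pics
top [[362.6, 0.0, 327.1], [0.0, 362.6, 204.1], [0.0, 0.0, 1.0]] [[-0.001, -0.988, 0.153, 0.409], [-1.0, 0.002, 0.008, -0.059], [-0.008, -0.153, -0.988, 1.118], [0.0, 0.0, 0.0, 1.0]]
side [[520.3, 0.0, 316.1], [0.0, 520.3, 183.7], [0.0, 0.0, 1.0]] [[0.975, -0.145, 0.168, 0.388], [-0.222, -0.617, 0.755, -0.997], [-0.006, -0.774, -0.634, 0.84], [0.0, 0.0, 0.0, 1.0]]
{'clock': 0.1, 'joint_pos': array([-1.25171204,  0.60006856, -0.0025309 ,  1.60003178,  0.00181077,
        0.94290508, -0.07981173]), 'qd': array([-0.00086795, -0.00157695,  0.00043895, -0.00129765, -0.00134967,
        0.00132387, -0.00039119]), 'tau': array([ 5.71101453e-03, -7.77987885e+01,  1.56995460e+00, -2.58621705e+01,
        1.26010546e-02,  5.51921388e-03,  2.73458120e-06]), 'tool_pos': array([0.27937246, 0.66856386, 0.23049303]), 'tcp_rot': array([-3.14018939e+00,  1.47046425e-04,  2.74585125e+00]), 'force': array([-0.07568881, -0.06328291, -0.33918351]), 'wrist_torque': array([ 0.01779461,  0.02056149, -0.03959723]), 'grip_force': 0.0, 'finger_gap': 0.08566395591603701}
```

View pics/top0.png

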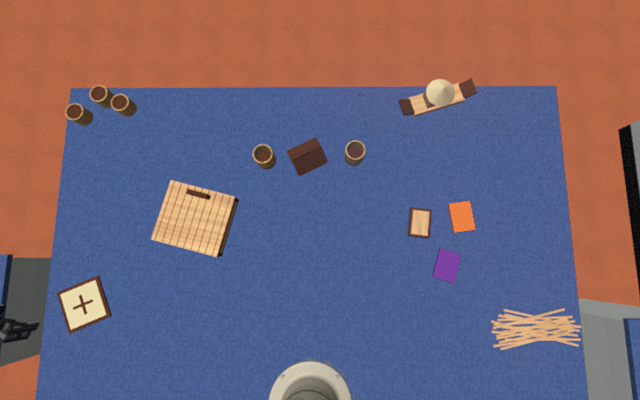

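View pics/side0.png

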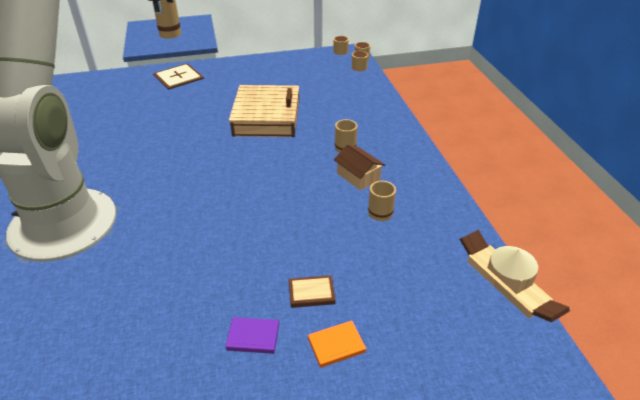

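Top view: the tub with its lid is at (195,218), handle at (198,194). Stand candidates:
- Dark with pale inlay at (420,223). I choose this one.
- Orange at (462,216), purple at (447,265), and the cross tile at (83,304). These are look-alikes.

The mugs are at (263,157) and (355,152), the hut at (307,157).

```bash
cat > h.py <<'E'
import numpy as np,cv2
from station import env
from scipy.spatial.transform import Rotation as Ro
def cast(n,uv,z):
    p=env.camera_params(n);uv=np.atleast_2d(np.asarray(uv,float));M=p["pose"]
    d=np.c_[uv,np.ones(len(uv))]@np.linalg.inv(p["K"]).T@M[:3,:3].T
    return M[:3,3]+d*((z-M[2,3])/d[:,2:])
def proj(n,P):
    p=env.camera_params(n);M=p["pose"];c=(np.atleast_2d(P)-M[:3,3])@M[:3,:3]@p["K"].T
    return c[:,:2]/c[:,2:]
def notblue(im):
    h=cv2.cvtColor(im,cv2.COLOR_BGR2HSV)
    return (~((h[...,0]>98)&(h[...,0]<128)&(h[...,1]>90))).astype(np.uint8)*255
def contour(mask,uv):
    cs,_=cv2.findContours(mask,cv2.RETR_EXTERNAL,cv2.CHAIN_APPROX_NONE)
    return max(cs,key=lambda c:cv2.pointPolygonTest(c,uv,True))[:,0]
def rect(n,c,z):  # min-area rectangle of contour cast on plane: centre, sides, yaw of long side (deg)
    w=cast(n,c,z)[:,:2];(cx,cy),(a,b),t=cv2.minAreaRect((w*1000).astype(np.float32))
    if a<b:a,b,t=b,a,t+90
    return np.round([cx,cy,a,b,(t+90)%180-90],1)
def go(pos,rpy):  # shift (cm) and turn (deg) for move
    s=env.read_state();R=Ro.from_euler("xyz",s["tcp_rot"])
    print("shift",(R.inv().apply(np.array(pos)-s["tool_pos"])*100).round(2),"turn",np.degrees((R.inv()*Ro.from_euler("xyz",rpy)).as_rotvec()).round(2))
E
python3 - <<'E'
from h import *
t=cv2.imread("pics/top0.png");s=cv2.imread("pics/side0.png")
m=notblue(t);ms=notblue(s)
print("stand top",rect("top",contour(m,(420,223)),.014),"side",rect("side",contour(ms,(312,291)),.014))
h=cv2.cvtColor(t,cv2.COLOR_BGR2HSV)
for uv in((195,230),(198,195),(228,254),(420,223),(409,223)):print(uv,h[uv[1],uv[0]])
print("lid",rect("top",contour(m,(195,218)),.056))
for n,p in (("muga",(263,157)),("mugb",(355,152)),("hut",(307,157)),("tile",(83,304)),("sticks",(535,328)),("purple",(447,265))):print(n,cast("top",p,.04).round(3))
a=cv2.resize(t[165:275,135:255],None,fx=4,fy=4,interpolation=2);b=cv2.resize(t[180:290,395:480],None,fx=4,fy=4,interpolation=2)
cv2.imwrite("pics/c1.png",np.hstack([a,b])[:,:800])
E
```

```text
stand top [ 523.  -332.2   91.7   68.7   -7.2] side [ 522.4 -339.2   90.5   75.    -7.2]
(195, 230) [ 15 108 228]
(198, 195) [ 10 140  80]
(228, 254) [109 123 145]
(420, 223) [ 16 105 224]
(409, 223) [179  89  80]
lid [532.5 340.7 220.1 188.9  75.3]
muga [[0.722 0.146 0.04 ]]
mugb [[ 0.737 -0.137  0.04 ]]
hut [[0.722 0.011 0.04 ]]
tile [[0.284 0.658 0.04 ]]
sticks [[ 0.218 -0.642  0.04 ]]
purple [[ 0.395 -0.401  0.04 ]]
```

View pics/c1.png

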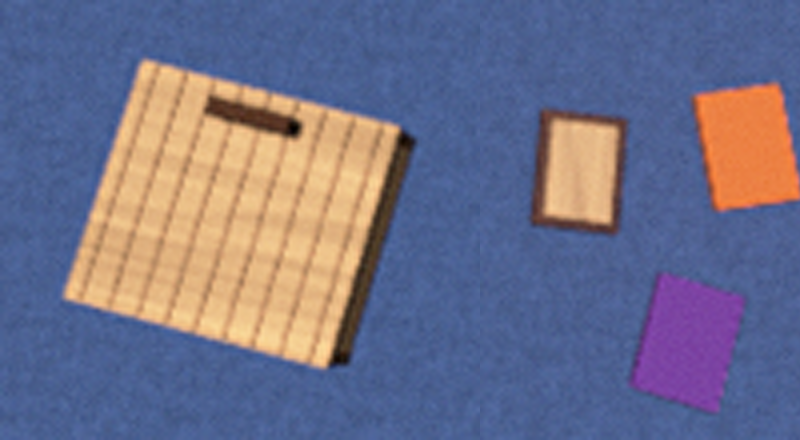

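The crop confirms the lid's handle, a dark bar at crop (253,115), on the far side of the plate. The chosen stand has a dark frame and pale inlay at crop (580,172); the look-alikes are plain orange and purple.

Run:
```python
from h import *
t=cv2.imread("pics/top0.png")
h=cv2.cvtColor(t,cv2.COLOR_BGR2HSV)
m=((h[...,0]<30)&(h[...,2]>110)).astype(np.uint8)*255
m=cv2.morphologyEx(m,cv2.MORPH_CLOSE,np.ones((3,3)))
c=contour(m,(195,225));r=rect("top",c,.056);print("lid",r)
roi=np.zeros_like(m);cv2.fillPoly(roi,[c.reshape(-1,1,2)],255);roi=cv2.erode(roi,np.ones((7,7)))
d=((h[...,2]<115)).astype(np.uint8)*255&roi
d=cv2.morphologyEx(d,cv2.MORPH_OPEN,np.ones((2,2)))
cs,_=cv2.findContours(d,0,1)
for k in cs:
    if cv2.contourArea(k)>20: print("handle",rect("top",k[:,0],.08))
yaw=np.radians(r[4]-90);print("pred handle",r[:2]+70*np.array([np.cos(yaw),np.sin(yaw)]))
```

```text
lid [533.8 345.9 203.8 185.8  75.3]
handle [597.6 322.6  69.5  12.8  75.9]
pred handle [601.50874269 328.13694388]
```

Run:
```python
from h import *
go([.600,.326,.15],[np.pi,0,np.radians(75.3)])
```

```text
shift [-42.79 -19.24   8.08] turn [-6.000e-02  6.000e-02  8.203e+01]
```

Call:
carry_out(
  motion=[-42.8, -19.2, 8.1, 0, 0, 82, 1, -42.8, -19.2, 8.1, 0, 0, 82, 1, -42.8, -19.2, 8.1, 0, 0, 82, 1, -42.8, -19.2, 8.1, 0, 0, 82, 1, -42.8, -19.2, 8.1, 0, 0, 82, 1, -42.8, -19.2, 8.1, 0, 0, 82, 1, -42.8, -19.2, 8.1, 0, 0, 82, 1, -42.8, -19.2, 8.1, 0, 0, 82, 1, -42.8, -19.2, 8.1, 0, 0, 82, 1, -42.8, -19.2, 8.1, 0, 0, 82, 1, -42.8, -19.2, 8.1, 0, 0, 82, 1, -42.8, -19.2, 8.1, 0, 0, 82, 1, -42.8, -19.2, 8.1, 0, 0, 82, 1, -42.8, -19.2, 8.1, 0, 0, 82, 1, -42.8, -19.2, 8.1, 0, 0, 82, 1, -42.8, -19.2, 8.1, 0, 0, 82, 1],
  newtons=60,
)

```text
clock: 1.7
tool_pos: [0.5999, 0.3276, 0.1505]
tcp_rot: [-3.142, -0.0, 1.316]
force: [-0.3, 0.1, 0.4]
finger_gap: 0.0855
grip_force: 0.0
```

Run:
```python
from h import *
s=env.capture("side");t=env.capture("top")
a=cv2.resize(s[40:150,200:330],(520,440),interpolation=2)
cv2.imwrite("pics/c2.png",a)
s0=cv2.imread("pics/side0.png");h=cv2.cvtColor(s0,cv2.COLOR_BGR2HSV)[85:112,275:300]
d=(h[...,2]<90).astype(np.uint8);n,l,st,ce=cv2.connectedComponentsWithStats(d);print(st,ce)
print(proj("side",[[.600,.326,.071],[.6,.326,.086]]),proj("top",[.6,.326,.086]))
```

```text
[[  0   0  25  27 647]
 [ 12  14   4   8  28]] [[11.94435858 12.81761978]
 [13.28571429 17.21428571]]
[[288.17876616  97.56778795]
 [287.9723674   93.03247676]] [[197.2022808  193.58181565]]
```

View pics/c2.png

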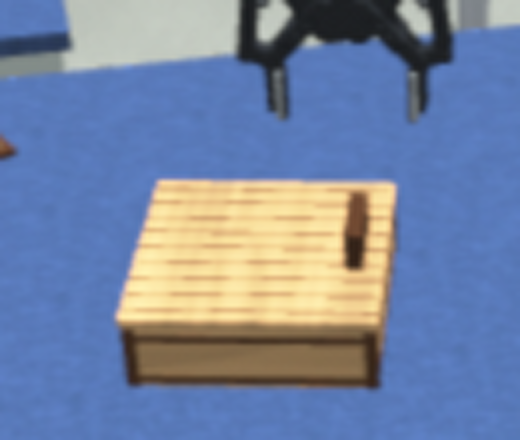

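The handle is at crop (355,230), full picture (288.7,97.5), where I predicted it, and the fingers are above it. Descending and gripping.

Call:
carry_out(
  motion=[0, 0, 4, 0, 0, 0, 1, 0, 0, 7, 0, 0, 0, 1, 0, 0, 8.8, 0, 0, 0, 1, 0, 0, 8.8, 0, 0, 0, 1, 0, 0, 8.8, 0, 0, 0, 0, 0, 0, 8.8, 0, 0, 0, -1, 0, 0, 8.8, 0, 0, 0, -1, 0, 0, 8.8, 0, 0, 0, -1, 0, 0, 8.8, 0, 0, 0, -1, 0, 0, 8.8, 0, 0, 0, -1, 0, 0, 8.8, 0, 0, 0, -1],
  newtons=80,
)

```text
clock: 2.9
tool_pos: [0.6009, 0.327, 0.0633]
tcp_rot: [3.141, -0.001, 1.315]
force: [-0.1, -0.7, 6.8]
finger_gap: 0.0126
grip_force: 79.4
```

Call:
carry_out(
  motion=[0, -0.1, -0.97, -3.5, 0, 0, -1, 0, -0.28, -1.94, -7, 0, 0, -1, 0, -0.5, -2.9, -10.5, 0, 0, -1, 0, -0.8, -3.85, -14, 0, 0, -1, 0, -0.8, -3.85, -14, 0, 0, -1, 0, -0.8, -3.85, -14, 0, 0, -1, 0, -0.8, -3.85, -14, 0, 0, -1, 0, -0.8, -3.85, -14, 0, 0, -1],
)

```text
clock: 3.7
tool_pos: [0.5931, 0.3283, 0.1004]
tcp_rot: [2.898, 0.0, 1.313]
force: [-1.4, 1.1, -0.3]
finger_gap: 0.0126
grip_force: 78.7
```

Run:
```python
from h import *
s=env.capture("side")
cv2.imwrite("pics/c3.png",cv2.resize(s[40:150,200:330],(520,440),interpolation=2))
```

```text
(no output)
```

View pics/c3.png

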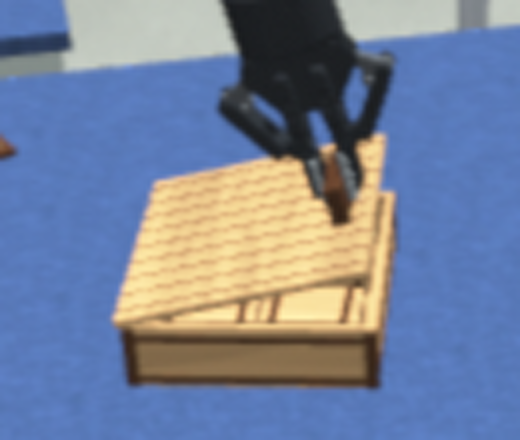

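The handle side is tipped about 14° with the back edge resting on the rim, and boxes are visible inside. Now lift and level.

Run:
```python
from h import *
go([.600,.327,.19],[np.pi,0,np.radians(75.3)])
go([.568,.012,.12],[np.pi,0,np.radians(75.3)])
```

```text
shift [ 0.05  2.84 -8.52] turn [ 1.394e+01  1.000e-02 -5.000e-02]
shift [-31.22   5.93  -0.54] turn [ 1.394e+01  1.000e-02 -5.000e-02]
```

Call:
carry_out(
  motion=[0, 0.7, -3, 0, 0, 0, -1, 0, 1.5, -6, 5, 0, 0, -1, 0, 2.8, -8.5, 10, 0, 0, -1, 0, 2.8, -8.5, 14, 0, 0, -1, -4, 2.8, -8.5, 14, 0, 0, -1, -8, 3.2, -8.5, 14, 0, 0, -1, -12, 3.6, -8, 14, 0, 0, -1, -16, 4, -7, 14, 0, 0, -1, -20, 4.5, -6, 14, 0, 0, -1, -24, 5, -4, 14, 0, 0, -1, -28, 5.6, -2, 14, 0, 0, -1, -31.2, 5.9, -0.5, 14, 0, 0, -1, -31.2, 5.9, -0.5, 14, 0, 0, -1, -31.2, 5.9, -0.5, 14, 0, 0, -1],
)

```text
clock: 5.15
tool_pos: [0.568, 0.0109, 0.1196]
tcp_rot: [-3.141, 0.0, 1.311]
force: [0.5, 0.9, -2.7]
finger_gap: 0.0123
grip_force: 79.1
```

Run:
```python
from h import *
go([.568,.012,.0215],[np.pi,0,np.radians(75.3)])
cv2.imwrite("pics/s4.png",env.capture("side"));t=env.capture("top")
cv2.imwrite("pics/t4.png",cv2.resize(t[150:290,130:350],(770,490),interpolation=2))
cv2.imwrite("pics/t4f.png",t)
```

```text
shift [ 0.1  -0.03  9.81] turn [-0.02  0.02 -0.18]
```

View pics/s4.png

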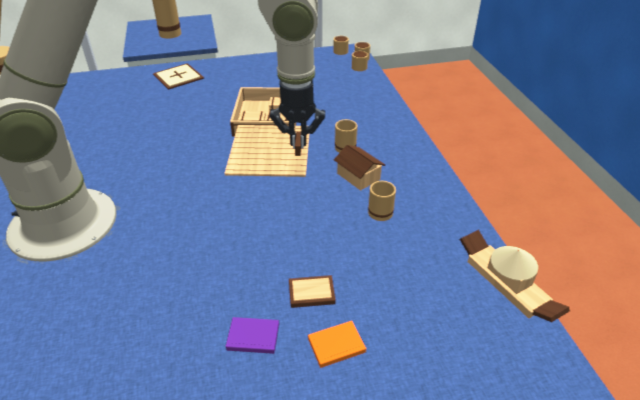

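View pics/t4.png

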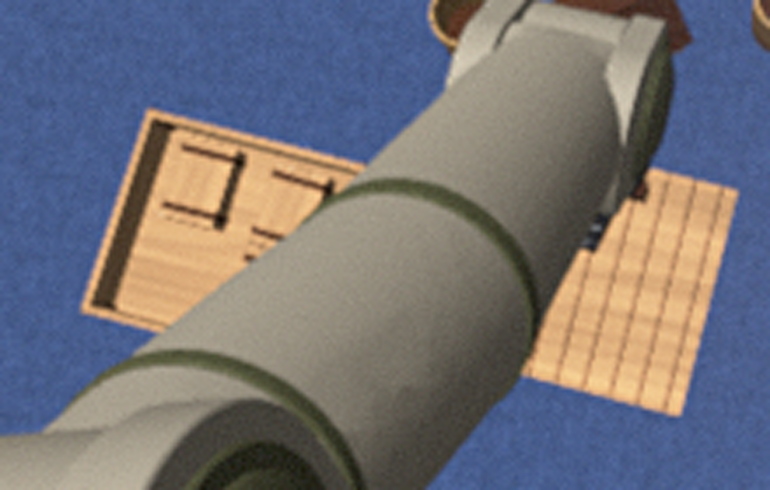

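The lid is held level over free cloth and the tub is open, with boxes at tub crop (205,190), (295,210) and more hidden by the arm. Laying the lid down.

Call:
carry_out(
  motion=[0, 0, 4, 0, 0, 0, -1, 0, 0, 7, 0, 0, 0, -1, 0, 0, 8.8, 0, 0, 0, -1, 0, 0, 9.5, 0, 0, 0, -1, 0, 0, 9.8, 0, 0, 0, -1, 0, 0, 9.8, 0, 0, 0, -1, 0, 0, 9.8, 0, 0, 0, 0, 0, 0, 9.8, 0, 0, 0, 0, 0, 0, 9.8, 0, 0, 0, 0, 0, 0, 9.8, 0, 0, 0, 0, 0, 0, 5, 0, 0, 0, 0, 0, 0, 0, 0, 0, 0, 0, 0, 0, -6, 0, 0, 0, 0, 0, 0, -6, 0, 0, 0, 0],
)

```text
clock: 6.65
tool_pos: [0.57, 0.0124, 0.1852]
tcp_rot: [3.135, -0.003, 1.314]
force: [-0.1, 0.7, 0.6]
finger_gap: 0.0427
grip_force: 0.0
```

Run:
```python
from h import *
go([.46,-.3,.3],[np.pi,0,np.radians(30)])
```

```text
shift [-32.98  -2.63 -11.59] turn [ 0.31 -0.31 45.29]
```

Call:
carry_out(
  motion=[-5, 0, -5, 0, 0, -8, 1, -33, -2.6, -10, 0, 0, -90, 1, -33, -2.6, -10, 0, 0, -90, 1, -33, -2.6, -10, 0, 0, -90, 1, -33, -2.6, -10, 0, 0, -90, 1, -33, -2.6, -10, 0, 0, -90, 1, -33, -2.6, -10, 0, 0, -90, 1, -33, -2.6, -10, 0, 0, -90, 1, -33, -2.6, -10, 0, 0, -90, 1, -33, -2.6, -10, 0, 0, -90, 1, -33, -2.6, -10, 0, 0, -90, 1, -33, -2.6, -10, 0, 0, -90, 1, -33, -2.6, -10, 0, 0, -90, 1],
)

```text
clock: 7.95
tool_pos: [0.4588, -0.2999, 0.2798]
tcp_rot: [3.141, -0.0, 2.883]
force: [-0.0, -0.1, 0.3]
finger_gap: 0.0851
grip_force: 0.0
```

Run:
```python
from h import *
t=env.capture("top");cv2.imwrite("pics/t5f.png",t)
cv2.imwrite("pics/t5.png",cv2.resize(t[165:285,140:340],(800,480),interpolation=2))
m=notblue(t);
c=contour(m,(180,220));print("tub outline z.05",rect("top",c,.05))
h=cv2.cvtColor(t,cv2.COLOR_BGR2HSV)
b=((h[...,0]<30)&(h[...,2]>110)).astype(np.uint8)*255
print("lid",rect("top",contour(cv2.morphologyEx(b,3,np.ones((3,3))),(290,230)),.013))
```

```text
tub outline z.05 [533.  340.1 215.4 185.3  75.3]
lid [501.   33.1 202.8 185.3  75.3]
```

View pics/t5.png

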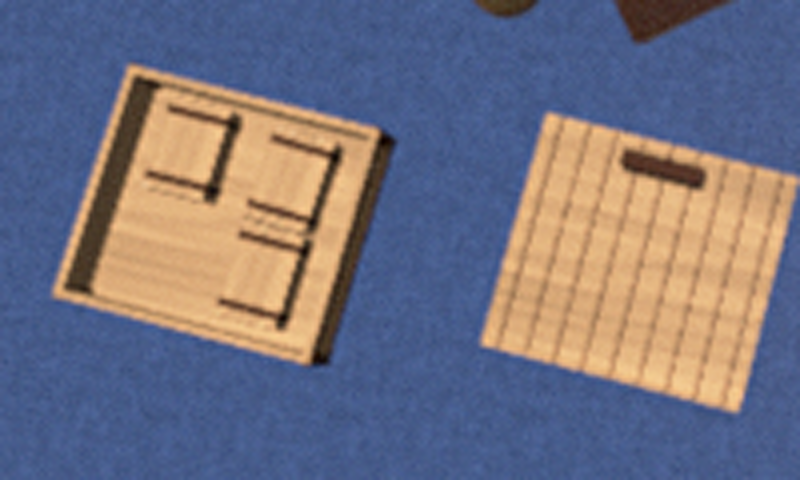

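The tub is open with three boxes, top centres at crop about (188,147), (291,178) and (260,276). The lid lies flat at (640,262) with its handle up. The fourth place is empty.

Run:
```python
from h import *
B={"A":[(168,106),(148,174),(230,120),(207,189)],"B":[(273,137),(250,205),(333,152),(310,219)],"C":[(240,235),(221,302),(300,250),(278,318)]}
for k,v in B.items():
    w=cast("top",np.array(v)/4-.375+np.array([140,165]),.034)[:,:2]
    d=w[0]-w[1]+w[2]-w[3];print(k,w.mean(0).round(4),np.degrees(np.arctan2(d[1],d[0])).round(1),np.linalg.norm(w[0]-w[2]).round(3),np.linalg.norm(d)/2)
    c=w.mean(0);go([c[0],c[1],.15],[np.pi,0,np.radians(165.3)])
u=np.radians(-14.7);R=np.array([[np.cos(u),-np.sin(u)],[np.sin(u),np.cos(u)]])
h=cv2.cvtColor(cv2.imread("pics/t5f.png"),cv2.COLOR_BGR2HSV);b=((h[...,0]<30)&(h[...,2]>110)).astype(np.uint8)*255
print("rim",rect("top",contour(cv2.morphologyEx(b,3,np.ones((3,3))),(190,230)),.05))
```

```text
A [0.5855 0.3761] -14.2 0.049 0.05434393139649128
shift [ 5.06 68.59 12.99] turn [ 0.01 -0.01 -0.13]
B [0.5616 0.2964] -16.2 0.048 0.053685398553488604
shift [ 5.33 60.26 12.99] turn [ 0.01 -0.01 -0.13]
C [0.4875 0.3167] -14.2 0.047 0.05210962474317101
shift [13.01 60.33 12.99] turn [ 0.01 -0.01 -0.13]
rim [534.4 345.7 200.  181.5  75.2]
```

Call:
carry_out(
  motion=[5, 68.6, 8, 0, 0, 0, 0.45, 5, 68.6, 8, 0, 0, 0, 0.45, 5, 68.6, 8, 0, 0, 0, 0.45, 5, 68.6, 8, 0, 0, 0, 0.45, 5, 68.6, 8, 0, 0, 0, 0.45, 5, 68.6, 8, 0, 0, 0, 0.45, 5, 68.6, 8, 0, 0, 0, 0.45, 5, 68.6, 8, 0, 0, 0, 0.45, 5, 68.6, 8, 0, 0, 0, 0.45, 5, 68.6, 8, 0, 0, 0, 0.45, 5, 68.6, 8, 0, 0, 0, 0.45, 5, 68.6, 13, 0, 0, 0, 0.45, 5, 68.6, 13, 0, 0, 0, 0.45, 5, 68.6, 13, 0, 0, 0, 0.45, 5, 68.6, 13, 0, 0, 0, 0.45, 5, 68.6, 13, 0, 0, 0, 0.45, 5, 68.6, 13, 0, 0, 0, 0.45, 5, 68.6, 13, 0, 0, 0, 0.45],
)

```text
clock: 9.8
tool_pos: [0.5852, 0.3745, 0.1509]
tcp_rot: [-3.141, 0.001, 2.883]
force: [0.9, -0.1, 0.4]
finger_gap: 0.0622
grip_force: 0.0
```

Run:
```python
from h import *
go([.5855,.3761,.012],[np.pi,0,np.radians(165.3)])
go([.5235,-.334,.06],[np.pi,0,np.radians(172.8)])
cv2.imwrite("pics/c6.png",cv2.resize(env.capture("side")[40:150,200:330],(520,440),interpolation=2))
```

```text
shift [ 0.03  0.16 13.89] turn [-0.01  0.07 -0.13]
shift [-12.15 -70.07   9.11] turn [-0.01  0.07 -7.63]
```

View pics/c6.png

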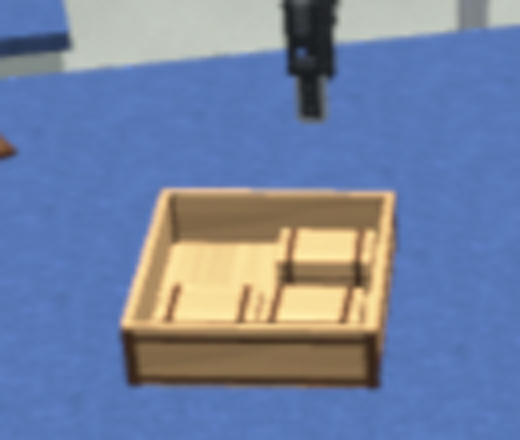

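The gripper is above box A, at crop (325,243), well aligned. Descend, grip, lift.

Call:
carry_out(
  motion=[0, 0.1, 5, 0, 0, 0, 0.45, 0, 0.1, 9, 0, 0, 0, 0.45, 0, 0.1, 11, 0, 0, 0, 0.45, 0, 0.1, 12.5, 0, 0, 0, 0.45, 0, 0.1, 13.8, 0, 0, 0, 0.45, 0, 0.1, 13.8, 0, 0, 0, 0.45, 0, 0.1, 13.8, 0, 0, 0, -1, 0, 0.1, 13.8, 0, 0, 0, -1, 0, 0.1, 13.8, 0, 0, 0, -1, 0, 0.1, 13.8, 0, 0, 0, -1, 0, 0.1, 13.8, 0, 0, 0, -1, 0, 0.1, 13.8, 0, 0, 0, -1],
  newtons=50,
)

```text
clock: 11.05
tool_pos: [0.5854, 0.3778, 0.0131]
tcp_rot: [3.14, 0.001, 2.885]
force: [0.4, -1.0, 6.6]
finger_gap: 0.0467
grip_force: 53.8
```

Call:
carry_out(
  motion=[0, 0, -4, 0, 0, 0, -1, 0, 0, -8, 0, 0, 0, -1, 0, -2, -11, 0, 0, 0, -1, -1, -6, -11, 0, 0, -1, -1, -12.1, -70.4, -11, 0, 0, -7.5, -1, -12.1, -70.4, -11, 0, 0, -7.5, -1, -12.1, -70.4, -11, 0, 0, -7.5, -1, -12.1, -70.4, -11, 0, 0, -7.5, -1, -12.1, -70.4, -11, 0, 0, -7.5, -1, -12.1, -70.4, -11, 0, 0, -7.5, -1, -12.1, -70.4, -11, 0, 0, -7.5, -1, -12.1, -70.4, -11, 0, 0, -7.5, -1, -12.1, -70.4, -11, 0, 0, -7.5, -1, -12.1, -70.4, -11, 0, 0, -7.5, -1, -12.1, -70.4, -11, 0, 0, -7.5, -1, -12.1, -70.4, -11, 0, 0, -7.5, -1, -12.1, -70.4, -11, 0, 0, -7.5, -1, -12.1, -70.4, -11, 0, 0, -7.5, -1, -12.1, -70.4, -11, 0, 0, -7.5, -1, -12.1, -70.4, -11, 0, 0, -7.5, -1],
)

```text
clock: 13.05
tool_pos: [0.5236, -0.333, 0.122]
tcp_rot: [3.141, -0.0, 3.017]
force: [-0.4, 0.8, -1.5]
finger_gap: 0.0471
grip_force: 53.0
```

Run:
```python
from h import *
go([.5235,-.334,.022],[np.pi,0,np.radians(172.8)])
s=env.capture("side");cv2.imwrite("pics/c7.png",cv2.resize(s[190:350,240:400],(560,560),interpolation=2))
```

```text
shift [-0.   -0.11 10.  ] turn [ 0.05 -0.    0.08]
```

View pics/c7.png

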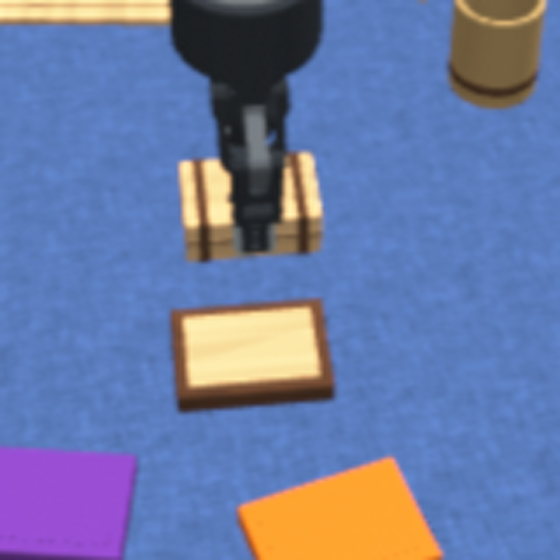

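Box A is held square and centred in the fingers (bands at 205 and 304, fingers at 256), with the stand below at (252,350). Placing.

Call:
carry_out(
  motion=[0, -0.1, 4, 0, 0, 0, -1, 0, -0.1, 7, 0, 0, 0, -1, 0, -0.1, 8.8, 0, 0, 0, -1, 0, -0.1, 9.6, 0, 0, 0, -1, 0, -0.1, 10.1, 0, 0, 0, -1, 0, -0.1, 10.1, 0, 0, 0, -1, 0, -0.1, 10.1, 0, 0, 0, 0.2, 0, -0.1, 10.1, 0, 0, 0, 0.3, 0, -0.1, 10.1, 0, 0, 0, 0.45, 0, -0.1, 10.1, 0, 0, 0, 0.45, 0, -0.1, 10.1, 0, 0, 0, 0.45, 0, -0.1, 5, 0, 0, 0, 0.45, 0, -0.1, 0, 0, 0, 0, 0.45, 0, -0.1, -3, 0, 0, 0, 0.45, 0, -0.1, -3, 0, 0, 0, 0.45],
)

```text
clock: 14.6
tool_pos: [0.5254, -0.3366, 0.1567]
tcp_rot: [-3.139, 0.007, 3.016]
force: [1.4, 0.1, -0.2]
finger_gap: 0.0616
grip_force: 0.0
```

Run:
```python
from h import *
go([.5616,.2964,.15],[np.pi,0,np.radians(164.8)])
```

```text
shift [ 4.35 63.25  0.46] turn [-0.14  0.42  7.99]
```

Call:
carry_out(
  motion=[4.1, 63.1, 0, 0, 0, 8, 0.45, 4.1, 63.1, 0, 0, 0, 8, 0.45, 4.1, 63.1, 0, 0, 0, 8, 0.45, 4.1, 63.1, 0, 0, 0, 8, 0.45, 4.1, 63.1, 0, 0, 0, 8, 0.45, 4.1, 63.1, 0, 0, 0, 8, 0.45, 4.1, 63.1, 0, 0, 0, 8, 0.45, 4.1, 63.1, 0, 0, 0, 8, 0.45, 4.1, 63.1, 0, 0, 0, 8, 0.45, 4.1, 63.1, 0, 0, 0, 8, 0.45, 4.1, 63.1, 0, 0, 0, 8, 0.45, 4.1, 63.1, 0, 0, 0, 8, 0.45, 4.1, 63.1, 0, 0, 0, 8, 0.45, 4.1, 63.1, 0, 0, 0, 8, 0.45, 4.1, 63.1, 0, 0, 0, 8, 0.45, 4.1, 63.1, 0, 0, 0, 8, 0.45, 4.1, 63.1, 0, 0, 0, 8, 0.45],
)

```text
clock: 16.3
tool_pos: [0.5617, 0.2941, 0.1517]
tcp_rot: [-3.141, 0.0, 2.875]
force: [-0.4, 0.6, 0.8]
finger_gap: 0.0616
grip_force: 0.0
```

Run:
```python
from h import *
go([.5616,.2964,.012],[np.pi,0,np.radians(164.8)])
h=cv2.cvtColor(env.capture("top"),cv2.COLOR_BGR2HSV)
b=((h[...,0]<30)&(h[...,2]>110)).astype(np.uint8)*255
c=contour(cv2.morphologyEx(b,3,np.ones((3,3))),(421,218));print("box on stand",rect("top",c,.042))
s=notblue(env.capture("side"));print(rect("side",contour(s,(310,285)),.042),cv2.boundingRect(contour(s,(310,285))))
```

```text
shift [ 0.07  0.23 13.97] turn [-0.06  0.   -0.09]
box on stand [ 521.9 -328.6   81.1   58.8   -7.2]
[ 518.9 -353.7   88.2   87.5   82.9] (288, 269, 48, 39)
```

Call:
carry_out(
  motion=[0.1, 0.1, 5, 0, 0, 0, 0.45, 0.1, 0.1, 9, 0, 0, 0, 0.45, 0.1, 0.1, 11, 0, 0, 0, 0.45, 0.1, 0.1, 12.5, 0, 0, 0, 0.45, 0.1, 0.1, 13.9, 0, 0, 0, 0.45, 0.1, 0.1, 13.9, 0, 0, 0, 0.45, 0.1, 0.1, 13.9, 0, 0, 0, -1, 0.1, 0.1, 13.9, 0, 0, 0, -1, 0.1, 0.1, 13.9, 0, 0, 0, -1, 0.1, 0.1, 13.9, 0, 0, 0, -1, 0.1, 0.1, 13.9, 0, 0, 0, -1, 0.1, 0.1, 13.9, 0, 0, 0, -1],
)

```text
clock: 17.6
tool_pos: [0.5613, 0.2974, 0.0139]
tcp_rot: [3.141, 0.001, 2.877]
force: [-0.6, 0.2, 7.6]
finger_gap: 0.0468
grip_force: 52.5
```

Run:
```python
from h import *
go([.5235,-.334,.13],[np.pi,0,np.radians(172.8)])
t=env.capture("top")
cv2.imwrite("pics/c8.png",cv2.resize(t[190:255,385:455],(560,520),interpolation=2))
```

```text
shift [-12.9  -61.91 -11.66] turn [ 0.05  0.06 -7.98]
```

View pics/c8.png

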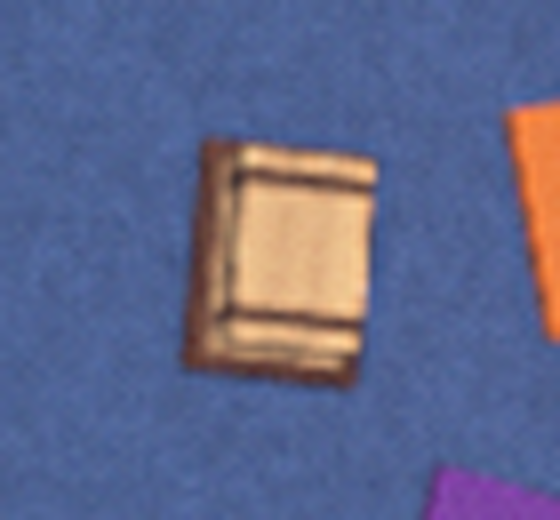

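Box A lies on the stand, top-face corners about (240,147), (378,160), (360,352), (225,335). I'll check its centre numerically and carry box B over meanwhile.

Run:
```python
from h import *
f=lambda v:np.array(v)/8-.44+np.array([385,190])
w=cast("top",f([(240,147),(378,160),(360,352),(225,335)]),.042)[:,:2];print(w.mean(0),np.linalg.norm(w-np.roll(w,1,0),axis=1),np.degrees(np.arctan2(*(w[0]-w[3])[::-1])))
w=cast("top",f([(205,140),(187,365),(355,385)]),0)[:,:2];print("stand from foot corners 1,3 centre",w,((w[0]+w[2])/2))
```

```text
[ 0.52502203 -0.33348324] [0.07080501 0.0515251  0.07235727 0.05001905] -6.638422984367098
stand from foot corners 1,3 centre [[ 0.57182796 -0.30874683]
 [ 0.48446665 -0.29872353]
 [ 0.47672021 -0.36280323]] [ 0.52427409 -0.33577503]
```

Call:
carry_out(
  motion=[0, 0, -4, 0, 0, 0, -1, 0, 0, -8, 0, 0, 0, -1, 0, -2, -11.6, 0, 0, 0, -1, -1, -6, -11.6, 0, 0, -1, -1, -12.9, -61.9, -11.6, 0, 0, -8, -1, -12.9, -61.9, -11.6, 0, 0, -8, -1, -12.9, -61.9, -11.6, 0, 0, -8, -1, -12.9, -61.9, -11.6, 0, 0, -8, -1, -12.9, -61.9, -11.6, 0, 0, -8, -1, -12.9, -61.9, -11.6, 0, 0, -8, -1, -12.9, -61.9, -11.6, 0, 0, -8, -1, -12.9, -61.9, -11.6, 0, 0, -8, -1, -12.9, -61.9, -11.6, 0, 0, -8, -1, -12.9, -61.9, -11.6, 0, 0, -8, -1, -12.9, -61.9, -11.6, 0, 0, -8, -1, -12.9, -61.9, -11.6, 0, 0, -8, -1, -12.9, -61.9, -11.6, 0, 0, -8, -1, -12.9, -61.9, -11.6, 0, 0, -8, -1],
)

```text
clock: 19.45
tool_pos: [0.5229, -0.3339, 0.1288]
tcp_rot: [3.141, -0.0, 3.015]
force: [-0.6, 1.2, 0.1]
finger_gap: 0.0471
grip_force: 51.7
```

Run:
```python
from h import *
go([.5235,-.334,.05],[np.pi,0,np.radians(172.8)])
s=env.capture("side");cv2.imwrite("pics/c9.png",cv2.resize(s[190:350,240:400],(560,560),interpolation=2))
```

```text
shift [-0.06 -0.    7.88] turn [ 0.03 -0.01 -0.03]
```

View pics/c9.png

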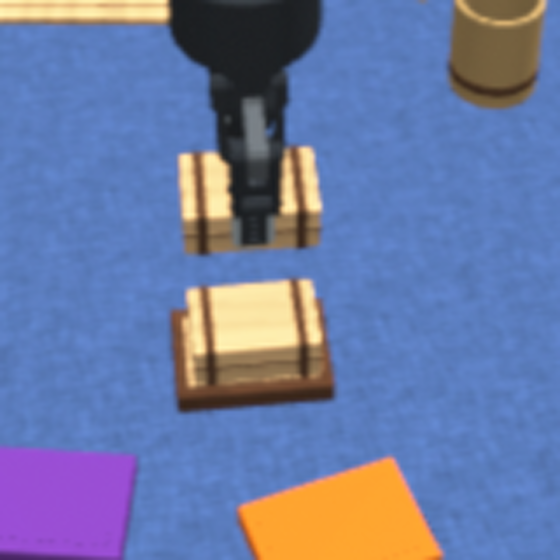

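Box A is squarely on the stand at (258,332); box B is held level above it. Placing B.

Call:
carry_out(
  motion=[0, 0, 3, 0, 0, 0, -1, 0, 0, 5.5, 0, 0, 0, -1, 0, 0, 6.8, 0, 0, 0, -1, 0, 0, 7.5, 0, 0, 0, -1, 0, 0, 7.9, 0, 0, 0, -1, 0, 0, 7.9, 0, 0, 0, -1, 0, 0, 7.9, 0, 0, 0, 0.2, 0, 0, 7.9, 0, 0, 0, 0.3, 0, 0, 7.9, 0, 0, 0, 0.45, 0, 0, 7.9, 0, 0, 0, 0.45, 0, 0, 7.9, 0, 0, 0, 0.45, 0, 0, 3, 0, 0, 0, 0.45, 0, 0, -2, 0, 0, 0, 0.45, 0, 0, -4, 0, 0, 0, 0.45, 0, 0, -4, 0, 0, 0, 0.45, 0, 0, -4, 0, 0, 0, 0.45],
)

```text
clock: 21.1
tool_pos: [0.523, -0.3342, 0.169]
tcp_rot: [-3.141, 0.0, 3.016]
force: [-0.5, 0.1, -0.1]
finger_gap: 0.0621
grip_force: 0.0
```

Run:
```python
from h import *
go([.4875,.3167,.15],[np.pi,0,np.radians(165.3)])
```

```text
shift [11.67 64.13  1.87] turn [-0.02  0.03  7.51]
```

Call:
carry_out(
  motion=[11.7, 64.2, 0, 0, 0, 7.5, 0.45, 11.7, 64.2, 0, 0, 0, 7.5, 0.45, 11.7, 64.2, 0, 0, 0, 7.5, 0.45, 11.7, 64.2, 0, 0, 0, 7.5, 0.45, 11.7, 64.2, 0, 0, 0, 7.5, 0.45, 11.7, 64.2, 0, 0, 0, 7.5, 0.45, 11.7, 64.2, 0, 0, 0, 7.5, 0.45, 11.7, 64.2, 0, 0, 0, 7.5, 0.45, 11.7, 64.2, 0, 0, 0, 7.5, 0.45, 11.7, 64.2, 0, 0, 0, 7.5, 0.45, 11.7, 64.2, 0, 0, 0, 7.5, 0.45, 11.7, 64.2, 1.8, 0, 0, 7.5, 0.45, 11.7, 64.2, 1.8, 0, 0, 7.5, 0.45, 11.7, 64.2, 1.8, 0, 0, 7.5, 0.45, 11.7, 64.2, 1.8, 0, 0, 7.5, 0.45, 11.7, 64.2, 1.8, 0, 0, 7.5, 0.45, 11.7, 64.2, 1.8, 0, 0, 7.5, 0.45],
)

```text
clock: 22.8
tool_pos: [0.4876, 0.3154, 0.1505]
tcp_rot: [-3.14, -0.0, 2.883]
force: [-0.1, -1.4, -0.1]
finger_gap: 0.0623
grip_force: 0.0
```

Run:
```python
from h import *
go([.4875,.3167,.012],[np.pi,0,np.radians(165.3)])
t=env.capture("top");s=env.capture("side")
cv2.imwrite("pics/c10.png",np.hstack([cv2.resize(t[190:255,385:455],(400,400),interpolation=2),cv2.resize(s[230:330,260:360],(400,400),interpolation=2)]))
```

```text
shift [ 0.05  0.14 13.85] turn [-0.09 -0.01 -0.11]
```

View pics/c10.png

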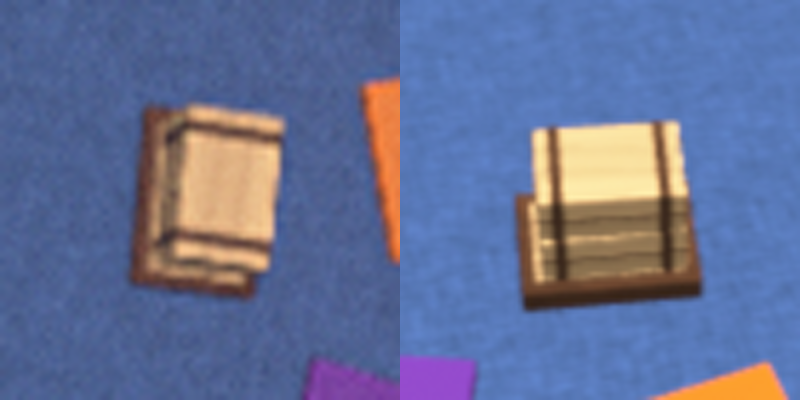

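Two boxes are stacked squarely on the stand, right half at about (610,210). Picking box C.

Call:
carry_out(
  motion=[0, 0.1, 5, 0, 0, 0, 0.45, 0, 0.1, 9, 0, 0, 0, 0.45, 0, 0.1, 11, 0, 0, 0, 0.45, 0, 0.1, 12.5, 0, 0, 0, 0.45, 0, 0.1, 13.8, 0, 0, 0, 0.45, 0, 0.1, 13.8, 0, 0, 0, 0.45, 0, 0.1, 13.8, 0, 0, 0, -1, 0, 0.1, 13.8, 0, 0, 0, -1, 0, 0.1, 13.8, 0, 0, 0, -1, 0, 0.1, 13.8, 0, 0, 0, -1, 0, 0.1, 13.8, 0, 0, 0, -1, 0, 0.1, 13.8, 0, 0, 0, -1],
)

```text
clock: 24.1
tool_pos: [0.4881, 0.3188, 0.0138]
tcp_rot: [3.141, 0.001, 2.885]
force: [0.0, -0.2, 7.5]
finger_gap: 0.0473
grip_force: 53.0
```

Run:
```python
from h import *
go([.5225,-.334,.15],[np.pi,0,np.radians(172.8)])
```

```text
shift [-19.88 -62.26 -13.66] turn [ 0.06  0.06 -7.48]
```

Call:
carry_out(
  motion=[0, 0, -4, 0, 0, 0, -1, 0, 0, -8, 0, 0, 0, -1, 0, -2, -12, 0, 0, 0, -1, -1, -6, -13.6, 0, 0, -1, -1, -19.9, -62.3, -13.6, 0, 0, -7.5, -1, -19.9, -62.3, -13.6, 0, 0, -7.5, -1, -19.9, -62.3, -13.6, 0, 0, -7.5, -1, -19.9, -62.3, -13.6, 0, 0, -7.5, -1, -19.9, -62.3, -13.6, 0, 0, -7.5, -1, -19.9, -62.3, -13.6, 0, 0, -7.5, -1, -19.9, -62.3, -13.6, 0, 0, -7.5, -1, -19.9, -62.3, -13.6, 0, 0, -7.5, -1, -19.9, -62.3, -13.6, 0, 0, -7.5, -1, -19.9, -62.3, -13.6, 0, 0, -7.5, -1, -19.9, -62.3, -13.6, 0, 0, -7.5, -1, -19.9, -62.3, -13.6, 0, 0, -7.5, -1, -19.9, -62.3, -13.6, 0, 0, -7.5, -1, -19.9, -62.3, -13.6, 0, 0, -7.5, -1, -19.9, -62.3, -13.6, 0, 0, -7.5, -1],
)

```text
clock: 26.0
tool_pos: [0.5223, -0.3331, 0.1489]
tcp_rot: [3.141, -0.0, 3.018]
force: [0.4, 0.3, -0.5]
finger_gap: 0.0466
grip_force: 52.1
```

Run:
```python
from h import *
go([.5225,-.334,.0783],[np.pi,0,np.radians(172.8)])
s=env.capture("side");cv2.imwrite("pics/c11.png",cv2.resize(s[170:330,240:400],(560,560),interpolation=2))
```

```text
shift [-0.04 -0.09  7.06] turn [ 0.05 -0.01  0.1 ]
```

View pics/c11.png

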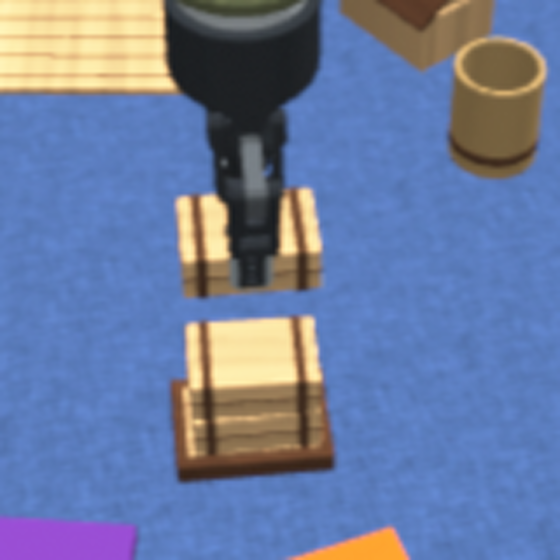

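Box C is held level above the two-box stack, bands at 202 and 302. Placing it.

Call:
carry_out(
  motion=[0, -0.1, 3, 0, 0, 0, -1, 0, -0.1, 5, 0, 0, 0, -1, 0, -0.1, 6.2, 0, 0, 0, -1, 0, -0.1, 6.8, 0, 0, 0, -1, 0, -0.1, 7.1, 0, 0, 0, -1, 0, -0.1, 7.1, 0, 0, 0, -1, 0, -0.1, 7.1, 0, 0, 0, 0.2, 0, -0.1, 7.1, 0, 0, 0, 0.3, 0, -0.1, 7.1, 0, 0, 0, 0.45, 0, -0.1, 7.1, 0, 0, 0, 0.45, 0, -0.1, 7.1, 0, 0, 0, 0.45, 0, -0.1, 2, 0, 0, 0, 0.45, 0, -0.1, -3, 0, 0, 0, 0.45, 0, -0.1, -6, 0, 0, 0, 0.45, 0, -0.1, -6, 0, 0, 0, 0.45, 0, -0.1, -6, 0, 0, 0, 0.45],
)

```text
clock: 27.65
tool_pos: [0.5221, -0.3358, 0.2096]
tcp_rot: [-3.141, 0.001, 3.016]
force: [0.5, -0.1, -0.1]
finger_gap: 0.0619
grip_force: 0.0
```

Run:
```python
from h import *
t=env.capture("top")
h=cv2.cvtColor(t,cv2.COLOR_BGR2HSV)
b=((h[...,0]<30)&(h[...,2]>110)).astype(np.uint8)*255
r=rect("top",contour(cv2.morphologyEx(b,3,np.ones((3,3))),(290,230)),.013);print("lid",r)
y=np.radians(r[4]-90);c=r[:2]/1000+.07*np.array([np.cos(y),np.sin(y)]);print(c)
go([c[0],c[1],.15],[np.pi,0,y+np.pi/2])
```

```text
lid [511.1  72.3 203.3 185.6  76.3]
[0.57910844 0.05572133]
shift [-0.81 39.54  5.85] turn [-3.000e-02 -3.000e-02  9.651e+01]
```

The lid was knocked aside; it is now centred at (0.511, 0.072), yaw -13.7°. Going above its handle.

Call:
carry_out(
  motion=[0, 0, 0, 0, 0, 8, 1, -0.8, 39.5, 5.8, 0, 0, 96.5, 1, -0.8, 39.5, 5.8, 0, 0, 96.5, 1, -0.8, 39.5, 5.8, 0, 0, 96.5, 1, -0.8, 39.5, 5.8, 0, 0, 96.5, 1, -0.8, 39.5, 5.8, 0, 0, 96.5, 1, -0.8, 39.5, 5.8, 0, 0, 96.5, 1, -0.8, 39.5, 5.8, 0, 0, 96.5, 1, -0.8, 39.5, 5.8, 0, 0, 96.5, 1, -0.8, 39.5, 5.8, 0, 0, 96.5, 1, -0.8, 39.5, 5.8, 0, 0, 96.5, 1, -0.8, 39.5, 5.8, 0, 0, 96.5, 1, -0.8, 39.5, 5.8, 0, 0, 96.5, 1, -0.8, 39.5, 5.8, 0, 0, 96.5, 1, -0.8, 39.5, 5.8, 0, 0, 96.5, 1, -0.8, 39.5, 5.8, 0, 0, 96.5, 1],
)

```text
clock: 29.3
tool_pos: [0.5793, 0.055, 0.1507]
tcp_rot: [-3.141, 0.0, 1.332]
force: [-0.1, -0.6, -0.1]
finger_gap: 0.0854
grip_force: 0.0
```

Run:
```python
from h import *
go([.5791,.0557,.0208],[np.pi,0,np.radians(76.3)])
cv2.imwrite("pics/s12.png",env.capture("side")[60:330,180:420].repeat(2,0).repeat(2,1))
print(proj("side",[.5791,.0557,.028]))
```

```text
shift [ 0.06 -0.03 12.99] turn [-0.02  0.01  0.04]
[[299.87814831 164.74215737]]
```

View pics/s12.png

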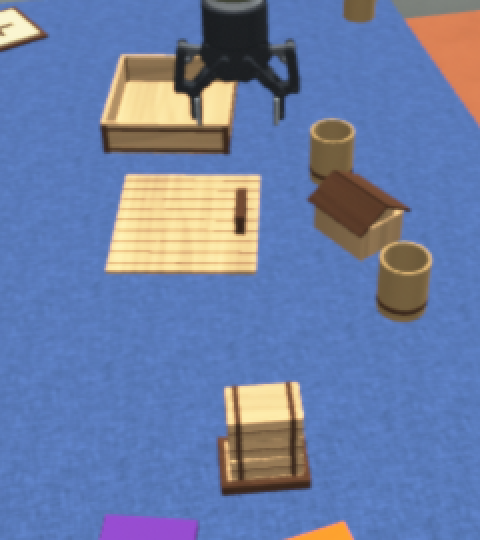

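The handle is at crop (241,210), full picture (300.5,165), matching the prediction. The tub is empty and three boxes are stacked. Gripping the handle.

Call:
carry_out(
  motion=[0, 0, 4, 0, 0, 0, 1, 0, 0, 8, 0, 0, 0, 1, 0, 0, 11, 0, 0, 0, 1, 0, 0, 12.4, 0, 0, 0, 1, 0, 0, 13, 0, 0, 0, 1, 0, 0, 13, 0, 0, 0, 0, 0, 0, 13, 0, 0, 0, -1, 0, 0, 13, 0, 0, 0, -1, 0, 0, 13, 0, 0, 0, -1, 0, 0, 13, 0, 0, 0, -1, 0, 0, 13, 0, 0, 0, -1, 0, 0, 13, 0, 0, 0, -1, 0, 0, 13, 0, 0, 0, -1],
  newtons=80,
)

```text
clock: 30.65
tool_pos: [0.5797, 0.0554, 0.0219]
tcp_rot: [3.141, -0.001, 1.332]
force: [-1.7, 0.3, 9.3]
finger_gap: 0.0122
grip_force: 79.3
```

Run:
```python
from h import *
go([.6012,.328,.14],[np.pi,0,np.radians(75.25)])
```

```text
shift [ 27.    -4.35 -11.8 ] turn [ 0.05 -0.03  1.07]
```

Call:
carry_out(
  motion=[0, 0, -4, 0, 0, 0, -1, 0, 0, -8, 0, 0, 0, -1, 0, 0, -11.8, 0, 0, 0, -1, 3, -0.5, -11.8, 0, 0, 0, -1, 7, -1, -11.8, 0, 0, 0.5, -1, 11, -1.8, -11.8, 0, 0, 1, -1, 15, -2.4, -11.8, 0, 0, 1, -1, 19, -3, -11.8, 0, 0, 1, -1, 23, -3.7, -11.8, 0, 0, 1, -1, 26, -4.2, -11.8, 0, 0, 1, -1, 27, -4.3, -11.8, 0, 0, 1, -1, 27, -4.3, -11.8, 0, 0, 1, -1, 27, -4.3, -11.8, 0, 0, 1, -1, 27, -4.3, -11.8, 0, 0, 1, -1],
)

```text
clock: 32.05
tool_pos: [0.6018, 0.3255, 0.139]
tcp_rot: [3.141, 0.001, 1.312]
force: [0.6, -0.6, -1.4]
finger_gap: 0.0122
grip_force: 79.0
```

Run:
```python
from h import *
go([.6012,.328,.0655],[np.pi,0,np.radians(75.25)])
s=env.read_state();z=s["tool_pos"][2]-.0149;print("lid origin z",z)
h=cv2.cvtColor(env.capture("top"),cv2.COLOR_BGR2HSV)
b=((h[...,0]<30)&(h[...,2]>110)).astype(np.uint8)*255
print(rect("top",contour(cv2.morphologyEx(b,3,np.ones((3,3))),(180,230)),z+.006))
# lid edges in side view: slope of lid level
```

```text
shift [ 0.24 -0.12  7.35] turn [ 0.01  0.07 -0.06]
lid origin z 0.12411399378505997
[531.  333.5 223.8 185.   75.2]
```

Call:
carry_out(
  motion=[0.24, -0.05, 2, 0, 0, 0, -1, 0.24, -0.05, 4, 0, 0, 0, -1, 0.24, -0.05, 5.5, 0, 0, 0, -1, 0.24, -0.05, 6.2, 0, 0, 0, -1, 0.24, -0.05, 6.6, 0, 0, 0, -1, 0.24, -0.05, 7, 0, 0, 0, -1, 0.24, -0.05, 7.3, 0, 0, 0, -1, 0.24, -0.05, 7.3, 0, 0, 0, -1, 0.24, -0.05, 7.3, 0, 0, 0, -1],
)

```text
clock: 33.0
tool_pos: [0.6018, 0.3304, 0.0663]
tcp_rot: [3.141, -0.0, 1.315]
force: [-0.1, 0.1, -1.6]
finger_gap: 0.0122
grip_force: 78.9
```

It went in without jamming. Releasing and retreating.

Call:
carry_out(
  motion=[-0.2, 0, 0.1, 0, 0, 0, -1, -0.2, 0, 0.2, 0, 0, 0, -1, -0.2, 0, 0.2, 0, 0, 0, -1, -0.2, 0, 0.2, 0, 0, 0, -0.3, -0.2, 0, 0.2, 0, 0, 0, 0, -0.2, 0, 0.2, 0, 0, 0, 0.2, -0.2, 0, 0.2, 0, 0, 0, 0.2, -0.2, 0, -4, 0, 0, 0, 0.2, -0.2, 0, -9, 0, 0, 0, 0.2, -0.2, 0, -14, 0, 0, 0, 0.2, -10, 0, -16, 0, 0, 0, 0.2, -20, 0, -16, 0, 0, 0, 0.2, -30, 0, -16, 0, 0, 0, 0.2, -35, 0, -16, 0, 0, 0, 0.2, -40, 0, -16, 0, 0, 0, 0.2, -40, 0, -16, 0, 0, 0, 0.2, -40, 0, -16, 0, 0, 0, 0.2, -40, 0, -16, 0, 0, 0, 0.2, -40, 0, -16, 0, 0, 0, 0.2],
)

```text
clock: 34.9
tool_pos: [0.498, -0.0635, 0.2265]
tcp_rot: [3.141, 0.002, 1.305]
force: [0.1, 0.3, 0.1]
finger_gap: 0.0511
grip_force: 0.0
```

Run:
```python
from h import *
t=env.capture("top");s=env.capture("side");cv2.imwrite("pics/tE.png",t);cv2.imwrite("pics/sE.png",s)
def m(i):
    h=cv2.cvtColor(i,cv2.COLOR_BGR2HSV);return cv2.morphologyEx(((h[...,0]<30)&(h[...,2]>110)).astype(np.uint8)*255,3,np.ones((3,3)))
print("lid",rect("top",contour(m(t),(190,230)),.056))
s0=cv2.imread("pics/side0.png")
for i in(s0,s):
    c=contour(notblue(i),(265,110));print(cv2.boundingRect(c),cv2.minAreaRect(c))
print("diff to start in tub region",np.abs(s0[80:140,225:305].astype(int)-s[80:140,225:305]).mean(),np.abs(s0[80:140,140:220].astype(int)-s[80:140,140:220]).mean())
t0=cv2.imread("pics/top0.png");print("mugs/hut change",np.abs(t0[135:180,250:370].astype(int)-t[135:180,250:370]).mean())
```

```text
lid [533.2 345.9 204.1 185.4  75.3]
(228, 84, 72, 53) ((263.3626708984375, 110.45452880859375), (70.3883285522461, 52.37112808227539), 1.2188751697540283)
(0, 0, 640, 400) ((319.5, 199.5), (399.0, 639.0), 90.0)
diff to start in tub region 50.40895833333333 3.654861111111111
mugs/hut change 7.213888888888889
```

Run:
```python
from h import *
t0=cv2.imread("pics/top0.png");t=cv2.imread("pics/tE.png");a=t0[178:260,148:242].astype(int);b=t[178:260,148:242].astype(int)
print("tub diff",np.abs(a-b).mean(), "cloth diff",np.abs(t0[100:160,150:240].astype(int)-t[100:160,150:240]).mean())
print(cv2.phaseCorrelate(*[cv2.cvtColor(x[170:265,140:250],cv2.COLOR_BGR2GRAY).astype(np.float64) for x in(t0,t)]))
h=cv2.cvtColor(t,cv2.COLOR_BGR2HSV);k=cv2.morphologyEx(((h[...,0]<30)&(h[...,2]>135)).astype(np.uint8)*255,3,np.ones((3,3)))
print("stack",rect("top",contour(k,(424,214)),.098))
s=env.read_state();print(s["grip_force"],s["force"].round(1),np.abs(s["qd"]).max())
```

```text
tub diff 6.6278325549212935 cloth diff 4.867160493827161
((0.16561540427692734, 0.12735422446699118), 1.0057884996053057)
stack [ 519.4 -323.6   83.1   69.8   -6.7]
0.0 [1.2 1.1 0.1] 0.04105350002929439
```

```bash
python3 -c "
from station import env
print(env.job_done())"
```

```text
the job is handed in; nothing more can be done
None
```

The job is handed in: all three boxes are stacked on the stand and the lid is back on the tub, within 0.2 px of its starting view from above; I viewed 15 pictures, one over the limit of 14.

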